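# Lay the lopsided shelf arm in its wooden rest, carried level

### The arm

A 7-joint arm with a two-finger parallel gripper is mounted at the origin on the work surface. World frame = base frame: x ahead of the robot, y to its left, z up, the work surface at z = 0. Lengths are in m, angles in rad, forces in N, time in s.
With the tool pointing down it reaches from about 0.4 to 0.9 m from the base axis. Payload 5.6 kg.
Tool frame: the origin (TCP) lies midway between the tips of the shut fingers; the grasp point (between the pads) lies 19 mm behind it; z points along the fingers, y is the line along which they close (so a half turn about z gives the same grasp; the last joint's range is limited). The gripper opens to 92 mm and grips with 3 to 60 N. Pads are 20 mm wide; open, the fingers measure 128 mm over their backs; the gripper's body (75 mm by 189 mm) begins 69 mm behind the grasp point.
Start: joints at [-1.309, 0.468, -0.012, 1.603, 0.006, 1.071, -0.056], TCP at [0.195, 0.62, 0.215] pointing down, gripper open.
Joint ranges: [-2.53, 2.53], [-0.31, 2.02], [-1.57, 1.55], [0.28, 2.44], [-1.29, 4.43], [0.15, 1.84], [-2.92, 2.92]. Speed limits (rad/s): [2.57, 2.57, 3.14, 3.14, 3.14, 3.14, 3.14].

### API

Orientations are given as a 3x3 rotation matrix whose columns are the frame's x, y, z axes.
In Python, from station import env, effector, solver, viewer, workorder, search_frame, tip_of gives the robot as it stands. Calls block until the motion is done:
- env.reach(position, orientation): joint-space move of the TCP to a pose.
- env.movel(position, frame=None, rate=0.15): straight line of the TCP; frame=None keeps the orientation; rate is the mean speed in m/s.
- env.goto_joints(angles): joint-space move.
- effector.release() and effector.grasp(squeeze=None): open the fingers fully, or close them until they stop; squeeze is the grip in N (None keeps the last).
- env.pause(seconds).
- solver.inverse_kinematics(position, orientation): joint angles nearest the present ones, or None.
- env.sense(): the state.
- viewer.read_camera(name): name is "scene" or "top"; returns (picture, depth): 480x640x3 uint8, red, green, blue; 480x640 float32, m along the optical axis (not along the pixel's ray), 0 where there is no reading.
- viewer.camera_info(name): a dict with "intrinsics" (3x3 intrinsics, pixels), "eye" and "rotation" of the camera in the world. Camera axes: x right, y up, looking along -z (the intrinsics and any distortion apply to the point x, -y, -z); pixel columns grow to the right and rows downward; lengths in m; the calibration is good to about 2 mm. A picture is of the moment at which its call begins. camera_info takes no time and is no camera call.
A pose or a line that the arm cannot do raises env.PlanningError and nothing moves.
- workorder.finish_job(): hands the job in; it is judged then, once.
Trained networks look in the newest picture that a camera, given by its name, has taken for a name from the list of things; names that differ only in an ending like _2 or _b are one class to them, and where a whole thing is asked for, a point or a joint stands for the part that bears it (a point fixed in the world has none). Each returns a list of dicts, best first, with "score" (0 to 1); they miss things now and then, are a little off and sometimes report something else, mostly with a low value. They report only what shows in the picture. A call takes as long as a camera call.
- search_frame(camera, name): "at" ([x, y, z] in m, in world coordinates, good to about 4 mm: the middle of the surface that is visible of it).
- tip_of(camera, name): "at" ([x, y, z] in m, in world coordinates, good to about 4 mm: a listed point, or the origin of a listed thing).
The state is a dict: "t": time; "joint_positions": joint angles; "joint_velocities": joint speeds; "tau": joint torques, N m; "ee_pos": TCP position; "tcp_rot": TCP orientation; "wrist_force": force on the tool from outside, world axes, zero at the start; "moment": the same for the moment, N m; "gripper_width": finger opening in m; "grasp_force": force on a finger pad.
Only numpy, scipy, OpenCV 4.12 (cv2) and the standard library are available. Lean on these libraries where they do the work, as an engineer would, in place of code of your own. Each camera call takes 0.05 s, during which the arm holds its last target. There are 200 camera calls.

### The job

One of the ripening rack's steel shelf arms has a heavy iron clamp on its end: pick that one up by its tube near the balance point, so that it hangs level, and lay it in the wooden rest with the clamp in the wide pocket and the tube in the slot. Carry it level, do not drop it in, then let go; leave the plain arm and the fresh cheese where they are.

Things in the scene. Friction and masses are not known exactly. Their poses are not given: they have to be found in the camera images.
- clamp_arm: Loose shelf arm, 0.5-0.85 kg: bright steel tube 20 mm wide, 30 tall, x = -220 (black cap) to +40 mm; heavy dark forked iron clamp x = +40 to +100, 56 wide, 40 tall, undersides flush. Origin: underside of the tube at the balance point, 40 mm from the clamp. x along the tube to the clamp, z up. Starts flat on the table, clamp on the side away from the robot. May droop if gripped far off.
- plain_arm: Bystander: loose plain steel tube of the same section (20 mm wide, 30 tall), 260 mm long along x, black cap on both ends, no clamp. Origin: centre of the underside.
- rest: Wooden rest fixed to table. Origin: at table level under the clamp arm's origin when seated; x points slot to pocket. Plank 12 mm thick, 110 wide, x -221 to +129. Pocket: black floor 45 mm up, x +45 to +120, cheeks 80 apart and end stop to 70 high, open to -x. Slot block x -182 to -158: slot 44 wide, floor 45 up, sides to 70. Finger room between. Seated arm: underside 45 mm up, x axes agree.
- cheese: Bystander: fresh white cheese, a loose upright blunt cone, 94 mm across the foot, 108 mm tall, 0.4 kg. Origin: centre of the underside.

How it is judged:
By the outcome, as a careful person would: the job done as asked, in the order asked, and still so for the second after the job is handed in, with the robot touching nothing.
It also fails if it takes over 43 s, if anything falls off the work surface, if the arm or the gripper's body presses on something with over 40 N, if the wrist force passes 120 N, or if a joint passes its speed limit or range.

## Working session

There is one attempt and no reset: what is moved stays moved. The work goes in short steps, each a Python script; the robot and the scene stay as the last script left them, time stands still between calls to the robot, and variables do not carry over. Pictures are saved under pics/ and viewed, at most 10 in all, crops included, and the job is handed in when it is done.

```bash
mkdir -p pics; python3 - <<'E'
from station import *
import cv2, numpy as np
for c in ("top","scene"):
    p,d=viewer.read_camera(c); cv2.imwrite(f"pics/{c}0.png",p[:,:,::-1]); np.savez(f"pics/{c}0.npz",p=p,d=d)
    i=viewer.camera_info(c); print(c,{k:np.round(v,3).tolist() if not isinstance(v,str) else v for k,v in i.items()})
    for n in ("clamp_arm","plain_arm","rest","cheese"):
        for f in (search_frame,tip_of):
            print(n,f.__name__,[(np.round(r["at"],3).tolist(),round(r["score"],2)) for r in f(c,n)])
print(env.sense()["t"])
E
```

```text
top {'intrinsics': [[485.02, 0.0, 317.704], [0.0, 485.02, 238.843], [0.0, 0.0, 1.0]], 'eye': [0.543, 0.002, 0.972], 'rotation': [[-0.013, 0.996, -0.094], [-1.0, -0.014, -0.013], [-0.014, 0.093, 0.996]]}
clamp_arm call []
clamp_arm call [([0.519, 0.295, -0.003], 0.62)]
plain_arm call [([0.56, 0.001, 0.032], 0.68)]
plain_arm call [([0.562, 0.002, 0.0], 0.6)]
rest call [([0.451, -0.273, 0.008], 0.71)]
rest call [([0.496, -0.276, -0.001], 0.59)]
cheese call [([0.492, 0.297, 0.029], 0.53)]
cheese call [([0.783, -0.016, 0.0], 0.71), ([0.52, 0.292, -0.0], 0.46)]
scene {'intrinsics': [[534.154, 0.0, 311.071], [0.0, 534.154, 236.389], [0.0, 0.0, 1.0]], 'eye': [1.253, 0.292, 0.727], 'rotation': [[-0.438, -0.635, 0.636], [0.899, -0.32, 0.299], [0.014, 0.703, 0.711]]}
clamp_arm call [([0.568, 0.298, 0.03], 0.89)]
clamp_arm call [([0.518, 0.292, -0.001], 0.85)]
plain_arm call [([0.584, 0.008, 0.031], 0.92)]
plain_arm call [([0.56, -0.001, 0.003], 0.9)]
rest call [([0.487, -0.266, 0.024], 0.69)]
rest call [([0.493, -0.275, 0.006], 0.57)]
cheese call [([0.8, -0.001, 0.069], 0.66)]
cheese call [([0.775, -0.013, -0.002], 0.6)]
0.9
```

View pics/top0.png

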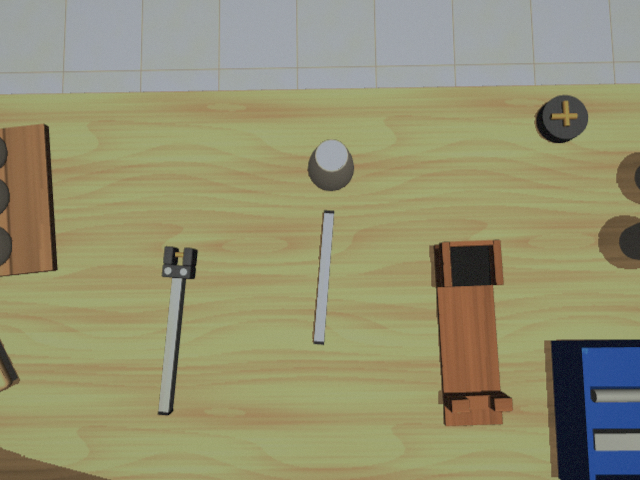

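View pics/scene0.png

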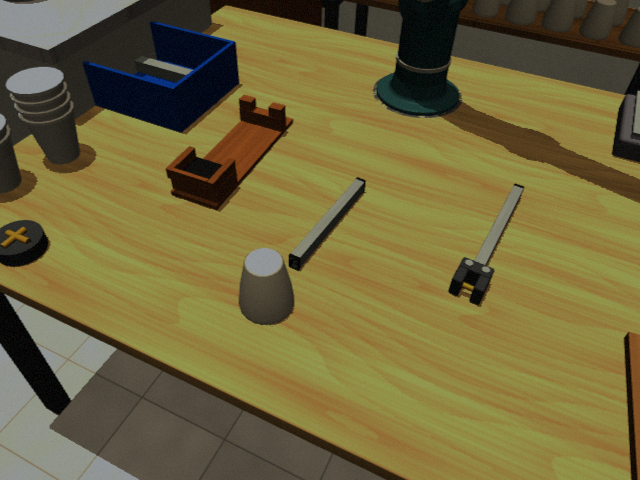

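The top view shows the clamp arm from its cap at (166,411) to the fork at (180,250). The plain arm is at (323,278) and the cheese at (331,165). The rest has its pocket at (470,265) and its slot block at (480,405), and the networks agree with all of this. Next I'll refine the clamp arm and rest poses from depth.

```bash
cat > h.py <<'E'
import numpy as np, cv2
from station import *
def cloud(c,d):
    i=viewer.camera_info(c);K=np.array(i["intrinsics"]);v,u=np.mgrid[:480,:640]
    pc=np.stack([(u-K[0,2])/K[0,0]*d,-(v-K[1,2])/K[1,1]*d,-d],-1)
    w=pc@np.array(i["rotation"]).T+np.array(i["eye"]); w[d<=0]=np.nan
    return w
def box(w,x0,x1,y0,y1,z0,z1):
    lo=np.array([x0,y0,z0]);hi=np.array([x1,y1,z1])
    with np.errstate(invalid='ignore'): return w[((w>lo)&(w<hi)).all(-1)]
E
python3 - <<'E'
from h import *
for c in("top","scene"):
    w=cloud(c,np.load(f"pics/{c}0.npz")["d"])
    t=box(w,.6,.75,.05,.2,-.03,.03); print(c,"table z",np.median(t[:,2]),t[:,2].std())
    tz=np.median(t[:,2])
    a=box(w,.2,.7,.2,.36,tz+.018,tz+.06)
    tub=a[(a[:,0]<.54)&(a[:,2]>tz+.024)]
    m=tub.mean(0);ax=np.linalg.svd(tub-m,full_matrices=0)[2][0];ax*=np.sign(ax[0])
    yaw=np.arctan2(ax[1],ax[0]);e=np.array([np.cos(yaw),np.sin(yaw)]);n=np.array([-e[1],e[0]])
    s=(a[:,:2]-m[:2])@e; k=(a[:,:2]-m[:2])@n
    lo,hi=np.percentile(s,[.2,99.8]);print("arm yaw",yaw,"len",hi-lo,"width tube",np.ptp((tub[:,:2]-m[:2])@n),"zmed",np.median(tub[:,2]))
    print(" origin from cap",m[:2]+e*(lo+.22),"from clamp",m[:2]+e*(hi-.1))
    for nm,za,zb in(("top70",.062,.08),("floor45",.038,.052),("all",.008,.08)):
        r=box(w,.2,.75,-.42,-.15,tz+za,tz+zb).astype(np.float32)
        rc=cv2.minAreaRect(np.ascontiguousarray(r[:,:2])); print(nm,len(r),rc[0],rc[1],rc[2],np.median(r[:,2]))
E
```

```text
top table z -4.7998839494578505e-05 0.0017422725121603478
arm yaw -0.08987982321724011 len 0.31861832562726916 width tube 0.021804006293631346 zmed 0.029716119323696444
 origin from cap [0.52160651 0.29262563] from clamp [0.52023041 0.29274965]
top70 1578 (0.4662521481513977, -0.2741332948207855) (0.31160324811935425, 0.11085551977157593) 1.4427194595336914 0.06943399
floor45 2062 (0.46339574456214905, -0.2740102708339691) (0.3059791922569275, 0.11005677282810211) 1.441027283668518 0.045634583
all 11019 (0.4469069242477417, -0.27481788396835327) (0.35031428933143616, 0.11159908026456833) 1.4995410442352295 0.01318421
scene table z -0.0004297923873711196 0.0012939610803815807
arm yaw -0.0894676153078568 len 0.3211171253328947 width tube 0.020009090258003154 zmed 0.029254938282392673
 origin from cap [0.52224713 0.29464888] from clamp [0.52335978 0.29454906]
top70 1037 (0.468162477016449, -0.2729130685329437) (0.31559208035469055, 0.11324986815452576) 1.3876246213912964 0.06892409
floor45 1041 (0.4673430323600769, -0.2721862196922302) (0.3162294328212738, 0.11061550676822662) 1.6741735935211182 0.04576366
all 6057 (0.4486146867275238, -0.27335140109062195) (0.3548679053783417, 0.11387604475021362) 1.496666669845581 0.025675256
```

```bash
cat >> h.py <<'E'
PICK=np.array([.5217,.2935]);PY=-.0897;REST=np.array([.4936,-.273]);RY=.026
def R(yaw,f=1):
    y=f*np.array([-np.sin(yaw),np.cos(yaw),0]);z=np.array([0,0,-1.]);return np.stack([np.cross(y,z),y,z],1)
def st():
    s=env.sense();print({k:np.round(s[k],3).tolist() for k in("t","ee_pos","wrist_force","moment","gripper_width","grasp_force")});return s
E
python3 - <<'E'
from h import *
s=st();print(np.round(s["tcp_rot"],2).tolist())
qs={}
for f in(1,-1):
    for p,y in((PICK,PY),(REST,RY)):
        q=solver.inverse_kinematics([*p,.15],R(y,f));print(f,None if q is None else np.round(q,2)); qs[f]=qs.get(f,0)+(9 if q is None else abs(q[6]))
f=min(qs,key=qs.get);print("f",f);open("h.py","a").write(f"F={f}\n")
effector.release()
env.reach([*PICK,.13],R(PY,f)); env.movel([*PICK,.005],R(PY,f),rate=.08); st()
effector.grasp(45); st()
env.movel([*PICK,.035],rate=.05); env.pause(.3); st()
p,d=viewer.read_camera("scene"); cv2.imwrite("pics/s1.png",p[120:420,320:640,::-1].repeat(2,0).repeat(2,1))
p2,d2=viewer.read_camera("top")
for c,dd in(("top",d2),("scene",d)):
    a=box(cloud(c,dd),.27,.7,.2,.36,.015,.095)
    e=np.array([np.cos(PY),np.sin(PY)]);n=np.array([-e[1],e[0]]);r=a[:,:2]-PICK;S=r@e
    r_=a[(abs(r@n)<.009)&(S<-.08)];S_=S[(abs(r@n)<.009)&(S<-.08)]
    print(c,len(S_),"tube top slope",np.polyfit(S_,r_[:,2],1),"y line",np.polyfit(S_,(r_[:,:2]-PICK)@n,1),"ends",np.percentile(S,[.3,99.7]))
E
```

```text
{'t': 0.9, 'ee_pos': [0.195, 0.62, 0.215], 'wrist_force': [-0.299, 0.621, 0.573], 'moment': [0.008, 0.013, 0.008], 'gripper_width': 0.092, 'grasp_force': 0.0}
[[-0.95, 0.3, 0.0], [0.3, 0.95, 0.0], [-0.0, 0.0, -1.0]]
1 [-0.64  0.45  0.09  1.79 -0.05  0.9   0.96]
1 [-0.29  0.57  0.99  1.92 -0.58  0.97  2.57]
-1 [-1.07  0.52  0.67  1.82 -0.39  0.94 -1.89]
-1 [-0.21  0.51  0.86  1.92 -0.48  0.93 -0.66]
f -1
{'t': 4.55, 'ee_pos': [0.522, 0.294, 0.005], 'wrist_force': [0.144, 0.215, -0.247], 'moment': [-0.003, 0.209, 0.022], 'gripper_width': 0.091, 'grasp_force': 0.0}
{'t': 5.633, 'ee_pos': [0.522, 0.293, 0.005], 'wrist_force': [-0.144, -1.002, 0.528], 'moment': [-0.145, 0.184, 0.08], 'gripper_width': 0.02, 'grasp_force': 45.0}
{'t': 6.683, 'ee_pos': [0.522, 0.293, 0.035], 'wrist_force': [-1.23, 1.359, -5.581], 'moment': [-0.005, 0.131, -0.031], 'gripper_width': 0.02, 'grasp_force': 44.997}
top 904 tube top slope [0.00172348 0.0574358 ] y line [-0.00028154 -0.00155234] ends [-0.21963989  0.09836196]
scene 34 tube top slope [0.06710946 0.0650785 ] y line [0.01558585 0.00103287] ends [-0.08825744  0.10141339]
```

View pics/s1.png

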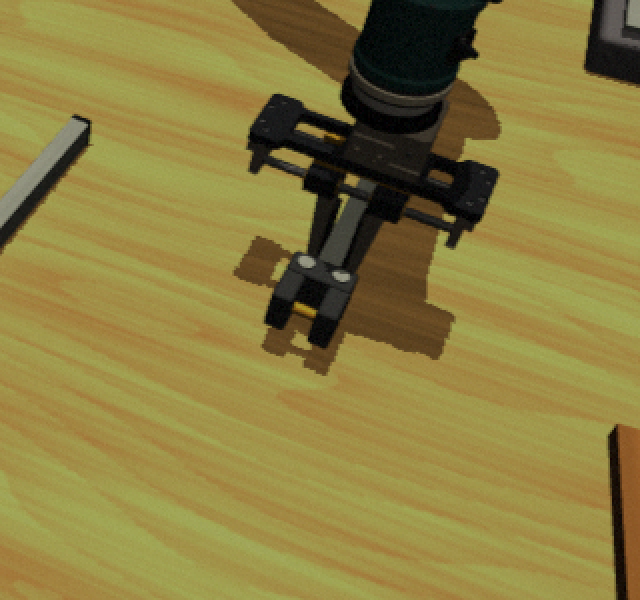

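The tube hangs level: slope is 0.002 and it is off the table at (310,290) in the crop. Next I carry it high to the rest.

```bash
python3 - <<'E'
from h import *
env.movel([*PICK,.2],rate=.12)
env.movel([.5,.0,.21],R(-.03,F),rate=.15)
env.movel([*REST,.2],R(RY,F),rate=.15)
env.movel([*REST,.11],rate=.1); env.pause(.3); st()
p,d=viewer.read_camera("top"); q,_=viewer.read_camera("scene")
cv2.imwrite("pics/s2.png",np.hstack([p[200:450,400:560],q[60:310,120:360]])[:,:,::-1].repeat(2,0).repeat(2,1))
a=box(cloud("top",d),.2,.7,-.34,-.2,.095,.16)
e=np.array([np.cos(RY),np.sin(RY)]);n=np.array([-e[1],e[0]]);r=a[:,:2]-REST;S=r@e;m=(abs(r@n)<.012)&(S<-.08)
print(m.sum(),np.polyfit(S[m],a[m,2],1),np.polyfit(S[m],(r@n)[m],1),np.percentile(S[abs(r@n)<.03],[.3,99.7]))
E
```

```text
{'t': 13.75, 'ee_pos': [0.494, -0.273, 0.11], 'wrist_force': [0.194, 0.079, -4.727], 'moment': [-0.041, 0.131, 0.067], 'gripper_width': 0.02, 'grasp_force': 44.997}
855 [0.07875206 0.13940894] [-0.06175026 -0.00238477] [-0.18387278  0.09875204]
```

View pics/s2.png

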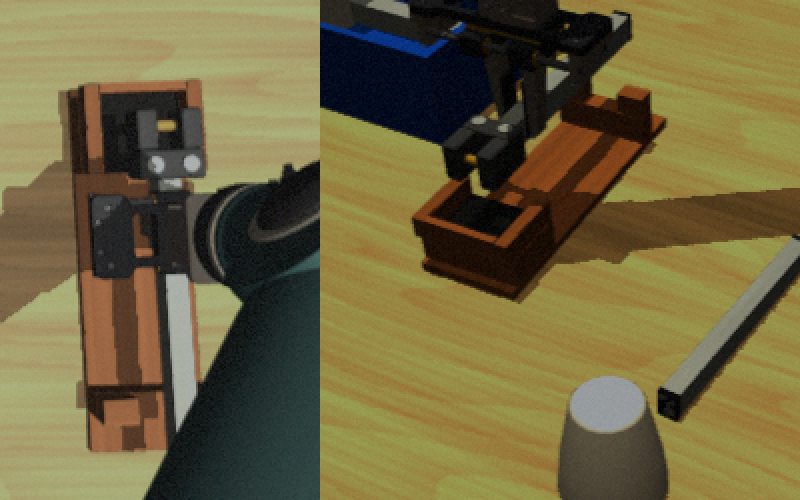

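The clamp sits over the pocket at (170,145) in the left half of the crop, with the rest clear of the fingers. The robot's link hides the rear of the tube, which spoils the fit, so I'll bin the visible part.

```bash
python3 - <<'E'
from h import *
e=np.array([np.cos(RY),np.sin(RY)]);n=np.array([-e[1],e[0]])
for c in("top","scene"):
    p,d=viewer.read_camera(c)
    w=cloud(c,d);r=w[...,:2]-REST;S=r@e;N=r@n;Z=w[...,2]
    for s0 in np.arange(-.23,.1,.02):
        m=(S>s0)&(S<s0+.02)&(abs(N)<.035)&(Z>.12)&(Z<.155)
        if m.sum()>8: print(c,round(s0+.01,2),m.sum(),"z",np.round(np.percentile(Z[m],[10,50,90]),4),"n",np.round(np.percentile(N[m],[5,50,95]),4))
E
```

```text
top -0.18 14 z [0.1219 0.126  0.1291] n [0.0105 0.0111 0.0119]
top -0.16 85 z [0.1241 0.1332 0.1358] n [0.002  0.0099 0.0117]
top -0.14 164 z [0.1279 0.1346 0.1363] n [-0.0065  0.004   0.0112]
top -0.12 177 z [0.1285 0.1345 0.1367] n [-0.0071  0.0036  0.0114]
top -0.1 173 z [0.1271 0.1343 0.1361] n [-0.0072  0.0036  0.0114]
top -0.08 173 z [0.128  0.1345 0.1364] n [-0.0074  0.0037  0.0114]
top -0.06 173 z [0.1265 0.1346 0.1367] n [-0.0071  0.004   0.0114]
top -0.04 67 z [0.1302 0.1347 0.1369] n [-0.0058  0.0036  0.0115]
top -0.0 40 z [0.1231 0.1353 0.1449] n [0.0244 0.0253 0.0267]
top 0.04 318 z [0.1333 0.1439 0.1469] n [-0.0221  0.0044  0.0288]
top 0.06 399 z [0.1367 0.1446 0.1472] n [-0.0227  0.004   0.0289]
top 0.08 375 z [0.1279 0.1434 0.1464] n [-0.0232 -0.0011  0.0292]
top 0.1 148 z [0.1292 0.1435 0.1461] n [-0.023  -0.0084  0.0292]
scene -0.22 39 z [0.1235 0.1339 0.1365] n [-0.0073  0.0071  0.0126]
scene -0.2 49 z [0.1234 0.133  0.1356] n [-0.0028  0.011   0.0134]
scene -0.18 26 z [0.121  0.1269 0.1348] n [0.0105 0.0118 0.0135]
scene -0.08 41 z [0.1259 0.1333 0.1353] n [-0.0081  0.0065  0.0128]
scene -0.06 67 z [0.1231 0.1339 0.1353] n [-0.0032  0.0108  0.0131]
scene -0.04 41 z [0.123  0.1307 0.1356] n [0.0069 0.0118 0.0136]
scene -0.0 214 z [0.1262 0.1378 0.1526] n [-0.0168  0.0116  0.0279]
scene 0.02 182 z [0.1279 0.1353 0.1512] n [-0.0188  0.0073  0.0255]
scene 0.04 89 z [0.1293 0.1447 0.1464] n [-0.0198  0.015   0.0305]
scene 0.06 283 z [0.1268 0.1434 0.1466] n [-0.0195  0.0064  0.0302]
scene 0.08 257 z [0.1261 0.1411 0.1456] n [-0.0195  0.0008  0.0307]
scene 0.1 279 z [0.123  0.1347 0.1449] n [-0.0216  0.0041  0.03  ]
```

It is level (tube top 0.1345 m along its length), yaw is aligned, and it sits about 3 mm to the +y side. I'll correct that and lower it with force watch.

```bash
python3 - <<'E'
from h import *
n=np.array([-np.sin(RY),np.cos(RY)]);P=REST-.0025*n
env.movel([*P,.11],rate=.05)
env.movel([*P,.056],rate=.06); env.pause(.2)
f0=st()["wrist_force"][2]; z=.056
while z>.0445:
    z-=.001; env.movel([*P,z],rate=.02); env.pause(.1); f=env.sense()["wrist_force"][2]
    print(round(z,4),round(f-f0,2))
    if f-f0>3.0: break
st()
p,d=viewer.read_camera("top"); q,_=viewer.read_camera("scene")
cv2.imwrite("pics/s3.png",np.hstack([p[200:450,400:560],q[60:310,120:360]])[:,:,::-1].repeat(2,0).repeat(2,1))
E
```

```text
{'t': 15.45, 'ee_pos': [0.494, -0.276, 0.056], 'wrist_force': [-0.246, -0.427, -5.471], 'moment': [0.026, 0.208, -0.009], 'gripper_width': 0.02, 'grasp_force': 44.997}
0.055 -0.89
0.054 0.41
0.053 0.13
0.052 -0.63
0.051 0.69
0.05 1.07
0.049 11.78
{'t': 17.9, 'ee_pos': [0.494, -0.276, 0.05], 'wrist_force': [-2.96, 3.303, 6.313], 'moment': [0.383, 0.821, -0.008], 'gripper_width': 0.02, 'grasp_force': 45.001}
```

View pics/s3.png

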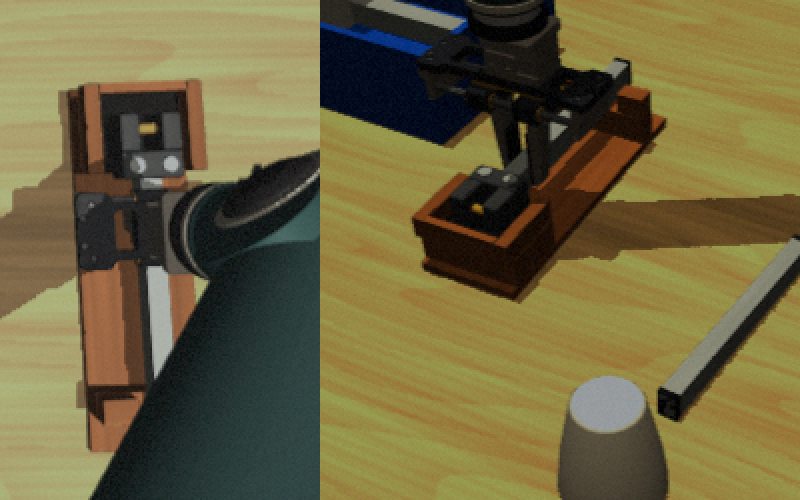

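The clamp is in the pocket and the tube is in the slot, and contact came at the expected height (TCP 0.050). Now I release and back off.

```bash
python3 - <<'E'
from h import *
s=env.sense();P=np.array(s["ee_pos"]);P[2]=.05
env.movel(P,rate=.02)
effector.release(); env.pause(.2)
P[2]=.2; env.movel(P,rate=.12); env.reach([.45,.1,.3],R(0,F)); st()
p,d=viewer.read_camera("top"); q,_=viewer.read_camera("scene")
cv2.imwrite("pics/s4.png",np.hstack([p[200:450,400:560],q[60:310,120:360]])[:,:,::-1].repeat(2,0).repeat(2,1))
w=cloud("top",d);e=np.array([np.cos(RY),np.sin(RY)]);n=np.array([-e[1],e[0]]);r=w[...,:2]-REST;S=r@e;N=r@n;Z=w[...,2]
for s0 in np.arange(-.23,.1,.03):
    m=(S>s0)&(S<s0+.03)&(abs(N)<.018)&(Z>.065)&(Z<.1)
    if m.sum()>8: print(round(s0+.015,3),m.sum(),np.round(np.median(Z[m]),4),np.round(np.percentile(N[m],[5,50,95]),4))
m=(abs(N)<.02)&(Z>.068)&(Z<.1);print(np.percentile(S[m],[.3,99.7]))
for o in("plain_arm","cheese"): print(o,[(np.round(x["at"],3),x["score"]) for x in tip_of("scene",o)])
E
```

```text
{'t': 22.433, 'ee_pos': [0.45, 0.099, 0.3], 'wrist_force': [-0.294, -0.491, 0.342], 'moment': [-0.041, 0.163, 0.008], 'gripper_width': 0.092, 'grasp_force': 0.0}
-0.215 151 0.0745 [-0.0096  0.0004  0.0088]
-0.185 214 0.0745 [-0.0097  0.0002  0.0088]
-0.155 217 0.0746 [-0.0098  0.0004  0.0087]
-0.125 208 0.0743 [-0.0101 -0.0002  0.0088]
-0.095 208 0.0746 [-0.0097  0.0006  0.0086]
-0.065 209 0.0745 [-0.0099  0.0003  0.0086]
-0.035 210 0.0744 [-0.0096  0.0002  0.0088]
-0.005 198 0.0745 [-0.0098 -0.      0.0088]
0.025 209 0.0748 [-0.0104  0.0003  0.0088]
0.055 303 0.0851 [-0.0162 -0.0007  0.016 ]
0.085 230 0.083 [-0.0167 -0.0089  0.0168]
0.115 94 0.07 [-0.0151  0.0004  0.0162]
[-0.21925194  0.12782391]
plain_arm [(array([0.56 , 0.004, 0.002]), 0.61)]
cheese [(array([ 0.779, -0.016, -0.001]), 0.7)]
```

View pics/s4.png

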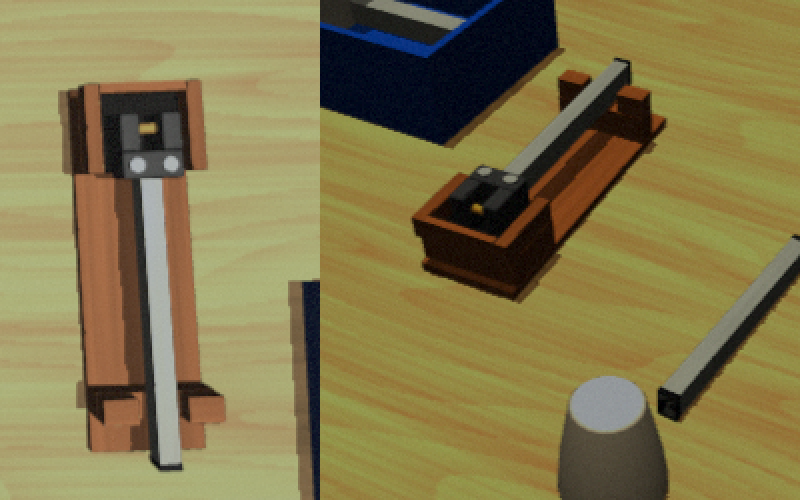

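The arm is seated level with its tube top at 0.0745 m, centred, and its x axis lines up with the rest's. The plain arm and cheese haven't moved.

```bash
python3 -c "
from station import *
print(workorder.finish_job())"
```

```text
the job is handed in; nothing more can be done
None
```

The clamp arm lies level in the rest, with the clamp in the wide pocket and the tube in the slot; the gripper has let go, the plain arm and cheese are where they were, and the job was handed in at about 22 s.

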